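Raise the track barrier and send the jar through

TASK

Push the yellow-and-black counterweighted barrier arm up past its balance point so that it stays raised on its own. Then slide the amber jar along the white track, under the raised barrier and right up against the blue end stop, keeping it standing on the track (do not lift it). Leave the barrier up and the other things on the table undisturbed.

Things in the scene. Friction and masses are not known exactly. Their poses are not given: they have to be found in the camera images.
- lane: Fixed white jar track with aluminium side rails; place and heading vary. Origin: on the table top under its middle line, below the barrier arm. y axis: along the track towards the blue end stop; x axis: across it, to the far side from the robot. Deck 12 mm above the table, 84 mm wide between the rails, from y = -240 mm (open end) to the stop; rails 10 mm thick, tops 30 mm above the table.
- stop_face (a point): Middle of the face of the blue end stop that the jar must end up against, at y = 160 mm of the track, 40 mm above the table. The stop is 104 mm wide, 14 mm thick, 60 mm high.
- barrier (a joint): Barrier hinge, rad: 0 = arm level across the track (its rest), 1.40 = fully raised against its own stop. Axis parallel to the track. Below its balance point, about 0.85 rad, it falls back to 0; beyond it, its weight carries it, damped, in a second or two up to 1.40. Raising it takes about 1 to 4 N at the push bar.
- barrier_hinge (a point): Hinge axis of the barrier, 130 mm to the far side (x) of the track's middle line, 100 mm above the table, at y = 0 of the track. The grey post around it is 34 mm by 56 mm, 118 mm high. The arm is 16 mm wide, 18 mm high, yellow with black bands; the dark steel weight (54 mm in diameter) sits 64 mm above and behind the hinge and turns with the arm.
- push_bar (a point): Centre of the red push bar, round, 18 mm in diameter, 160 mm long, parallel to the track, on a 15 mm neck at the arm's free end. From the hinge, arm down: 205 mm towards the robot and 75 mm up, so 175 mm above the table, 75 mm to the robot's side of the track's middle line; it rises on a circle about the hinge, up and away from the robot. Push it from the robot's side, beside the neck.
- jar_center (a point): Centre, half-way up, of the empty amber glass jar standing on the deck before the barrier: open cup 72 mm in diameter at the rim, slightly narrower at its foot, 90 mm high, about 0.2 kg. At the stop its centre is about 36 mm before the stop's face.
- tin: Bystander: low aluminium tin, 64 mm in diameter, 32 mm high; origin under its centre.
- dropper: Bystander: small amber bottle with a black cap, 32 mm in diameter, 80 mm high; origin under its centre.
- waxjar: Bystander: white jar with a steel cap, 60 mm in diameter, 75 mm high; origin under its centre.
- pitcher: Bystander: open steel pouring pitcher with a handle, 104 mm in diameter, 125 mm high; origin under its centre.
- can: Bystander: yellow can, 68 mm in diameter, 85 mm high; origin under its centre.
- spare: Bystander: clear glass jar off the track, 72 mm in diameter, 80 mm high; origin under its centre.
- brush: Bystander: brush lying on the table at the right; origin under its middle.
- jar: The same amber jar; origin under its centre.
Things that resemble listed ones, but are neither listed nor needed, are in the scene too. What is shaped like the jar but purple or red is not meant.

How it is judged:
By the outcome, as a careful person would: the job done as asked, in the order asked, and still so for the second after the job is handed in, with the robot touching nothing.
It also fails if it takes over 67 s, if anything falls off the work surface, if the arm or the gripper's body presses on something with over 40 N, if the wrist force passes 120 N, or if a joint passes its speed limit or range.

ROBOT

A 6-joint arm with a two-finger parallel gripper is mounted at the origin on the work surface. World frame = base frame: x ahead of the robot, y to its left, z up, the work surface at z = 0. Lengths are in m, angles in rad, forces in N, time in s.
With the tool pointing down it reaches from about 0.3 to 0.875 m from the base axis. Payload 6.4 kg.
Tool frame: the origin (TCP) lies on the mounting face of the last link; the fingertips stand 173 mm ahead of it and the grasp point (between the pads) lies 155 mm ahead of it (ctrl.tip_reach is the distance from the TCP to the fingertips, in m); z points along the fingers, y is the line along which they close (so a half turn about z gives the same grasp; the last joint's range is limited). The gripper opens to 85 mm and grips with 20 to 120 N. Pads are 22 mm wide; open, the fingers measure 114 mm over their backs; the gripper's body (76 mm by 85 mm) begins 54 mm behind the grasp point. The pads swing forward as they close: fully open they stand 13 mm farther back than shut.
Start: joints at [0.938, 0.181, 1.607, -0, 1.354, -0.206], TCP at [0.238, 0.523, 0.405] pointing down, gripper open.
Joint ranges: [-2.99, 2.99], [-0.89, 2.07], [0.3, 2.58], [-1.14, 4.28], [0, 2.63], [-3.12, 3.12]. Speed limits (rad/s): [2.57, 2.57, 3.01, 3.14, 3.14, 3.14].

INTERFACE

Orientations are given as a unit quaternion [w, x, y, z].
In Python, from bench import ctrl gives the robot as it stands.
- The arm moves only by the shell command python3 -m pendant 'ROWS'. ROWS is JSON, a list that holds one entry, the list of rows, each a list of 7 numbers: the opening, from 0 (shut) to 1 (fully open), then the shift along the tool's x, y, z in mm, then the turn, a rotation vector about the tool's x, y, z in rad. A call has 1 to 5 rows; each row is the pose to reach, as a shift and turn from the pose commanded when the call began, along the tool's axes at that moment; what a row does not reach only later rows make up. A row lasts 1/12 s, in which the tool goes at most 41.7 mm and 7.16 degrees, less where a joint would pass 70% of its speed; a pose out of reach is approached as far as the arm can. A call with a gripper value outside its range is refused whole. The fingers move at their own pace and stop on an object; the grip force is fixed at half the most. Time passes only in rows, so rows that repeat a pose let the fingers close. It gives the time, the measured TCP pose, the force, the opening and the grip force at its end, in the units of the state.
- ctrl.get_obs(): the state, without advancing time (a new reading comes with each control period).
- ctrl.camera(name): name is "scene" or "top" or "wrist"; returns the picture (400x640x3 uint8, red, green, blue); there is no depth.
- ctrl.camera_params(name): a dict with "mtx" (3x3 intrinsics, pixels), "distortion" ([k1, k2, p1, p2, k3] as OpenCV has them; the pictures are not rectified), "world_from_camera" (4x4, takes a point from camera to world coordinates); the wrist camera has in their place "tool_from_camera" (4x4, takes a point from camera to tool coordinates, whose origin is the TCP and whose axes are the flange's). Camera axes: x right, y down, z forward; pixel columns grow to the right and rows downward; lengths in m; the calibration is good to about 2 mm. A picture is of the moment at which its call begins: read the wrist's pose just before it. camera_params takes no time and is no camera call.
- ctrl.hand_in(): hands the job in; it is judged then, once.
Trained networks look in the newest picture that a camera, given by its name, has taken for a name from the list of things; names that differ only in an ending like _2 or _b are one class to them, and where a whole thing is asked for, a point or a joint stands for the part that bears it (a point fixed in the world has none). Each returns a list of dicts, best first, with "confidence" (0 to 1); they miss things now and then, are a little off and sometimes report something else, mostly with a low value. They report only what shows in the picture. A call takes as long as a camera call. They do not tell look-alikes from the thing itself.
- ctrl.boxes_of(camera, name): "point" ([column, row] as shares, 0 to 1, of the picture: columns of its width, rows of its height, amid what is visible of it).
The state is a dict: "time_s": time; "q": joint angles; "dq": joint speeds; "joint_efforts": joint torques, N m; "eef_pos": TCP position; "eef_rot": TCP orientation; "wrist_force": force on the tool from outside, world axes, zero at the start; "torque": the same for the moment, N m; "opening": opening from 0.0 (shut) to 1.0 (fully open); "grasp_force": force on a finger pad.
Only numpy, scipy, OpenCV 4.12 (cv2) and the standard library are available. Lean on these libraries where they do the work, as an engineer would, in place of code of your own. Each camera call takes 0.05 s, during which the arm holds its last target. There are 200 camera calls.

## Working session

There is one attempt and no reset: what is moved stays moved. The work goes in short steps, Python scripts to look and compute and a shell command to move; the robot and the scene stay as the last step left them, time stands still between calls to the robot, and variables do not carry over. Pictures are saved under pics/ and viewed, at most 10 in all, crops included, and the job is handed in when it is done.

```bash
mkdir -p pics; ls; cat > h.py <<'E'
import numpy as np, cv2
from bench import ctrl
from scipy.spatial.transform import Rotation as R
def quat(q): return R.from_quat([q[1],q[2],q[3],q[0]])
def wfc(cam,obs=None):
    p=ctrl.camera_params(cam)
    if cam!="wrist": return p, np.array(p["world_from_camera"])
    o=obs or ctrl.get_obs(); T=np.eye(4); T[:3,:3]=quat(o["eef_rot"]).as_matrix(); T[:3,3]=o["eef_pos"]
    return p, T@np.array(p["tool_from_camera"])
def ray(cam,px,obs=None):
    p,T=wfc(cam,obs)
    u=cv2.undistortPoints(np.array([[px]],float),np.array(p["mtx"]),np.array(p["distortion"]))[0,0]
    return T[:3,3], T[:3,:3]@np.array([u[0],u[1],1])
def atz(cam,px,z,obs=None):
    o,d=ray(cam,px,obs); return o+d*(z-o[2])/d[2]
def proj(cam,P,obs=None):
    p,T=wfc(cam,obs); Ti=np.linalg.inv(T)
    return cv2.projectPoints(np.array(P,float).reshape(-1,3),cv2.Rodrigues(Ti[:3,:3])[0],Ti[:3,3],np.array(p["mtx"]),np.array(p["distortion"]))[0][:,0]
def tri(rays):
    A=np.zeros((3,3));b=np.zeros(3)
    for o,d in rays:
        d=d/np.linalg.norm(d);M=np.eye(3)-np.outer(d,d);A+=M;b+=M@o
    return np.linalg.solve(A,b)
def snap(cam,name):
    im=ctrl.camera(cam); cv2.imwrite("pics/"+name,im[:,:,::-1]); return im
E
python3 - <<'E'
from h import *
o=ctrl.get_obs(); print(o["time_s"],o["eef_pos"],o["eef_rot"],ctrl.tip_reach)
for c in("scene","top"):
    snap(c,c+"0.png")
    print(c,np.round(wfc(c)[1],3).tolist())
    for n in("jar_center","push_bar","barrier","lane","stop_face","spare","tin","dropper","waxjar","pitcher","can","brush"):
        print(n,[(round(d["point"][0]*640),round(d["point"][1]*400),round(d["confidence"],2)) for d in ctrl.boxes_of(c,n)[:4]])
E
```

```text
pics
0.0 [0.23786187 0.52321655 0.40378046] [-3.61077819e-04  2.11781401e-01  9.77316675e-01 -7.90364597e-04] 0.1734
scene [[0.061, 0.614, -0.787, 1.72], [0.998, -0.049, 0.039, -0.065], [-0.014, -0.788, -0.616, 1.008], [0.0, 0.0, 0.0, 1.0]]
jar_center [(315, 182, 0.7), (244, 248, 0.67)]
push_bar [(346, 197, 0.82)]
barrier [(349, 198, 0.72)]
lane [(348, 223, 0.6), (290, 247, 0.18)]
stop_face []
spare [(473, 209, 0.95), (349, 221, 0.61), (458, 154, 0.16)]
tin [(271, 197, 0.66), (471, 210, 0.46)]
dropper [(403, 246, 0.49)]
waxjar [(289, 249, 0.61)]
pitcher [(460, 154, 0.8)]
can [(195, 169, 0.95), (349, 194, 0.33)]
brush [(168, 226, 0.85)]
top [[0.012, -0.992, 0.129, 0.337], [-1.0, -0.013, -0.007, 0.017], [0.008, -0.129, -0.992, 1.915], [0.0, 0.0, 0.0, 1.0]]
jar_center [(329, 191, 0.86), (319, 233, 0.62), (374, 164, 0.54)]
push_bar [(296, 186, 0.79)]
barrier [(304, 185, 0.71)]
lane [(300, 189, 0.79)]
stop_face [(302, 192, 0.89)]
spare [(331, 191, 0.69), (205, 188, 0.54)]
tin [(356, 230, 0.47)]
dropper [(268, 157, 0.41)]
waxjar [(345, 164, 0.68)]
pitcher [(197, 256, 0.87)]
can [(417, 262, 0.65)]
brush [(428, 203, 0.95)]
```

View pics/scene0.png

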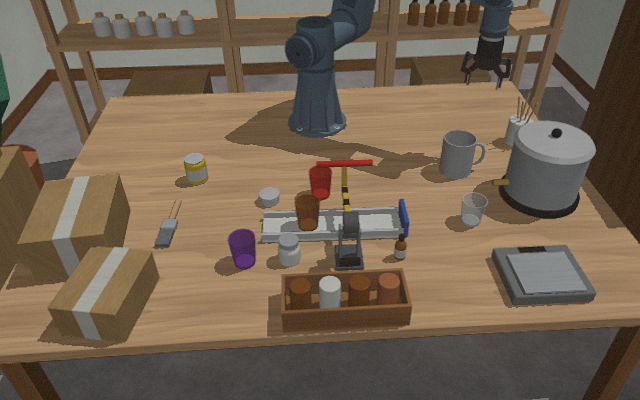

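```bash
python3 - <<'E'
import cv2
im=cv2.imread("pics/top0.png")[100:300,160:460]
cv2.imwrite("pics/top0c.png",cv2.resize(im,(800,533),interpolation=cv2.INTER_CUBIC))
E
```

```text
(no output)
```

View pics/top0c.png

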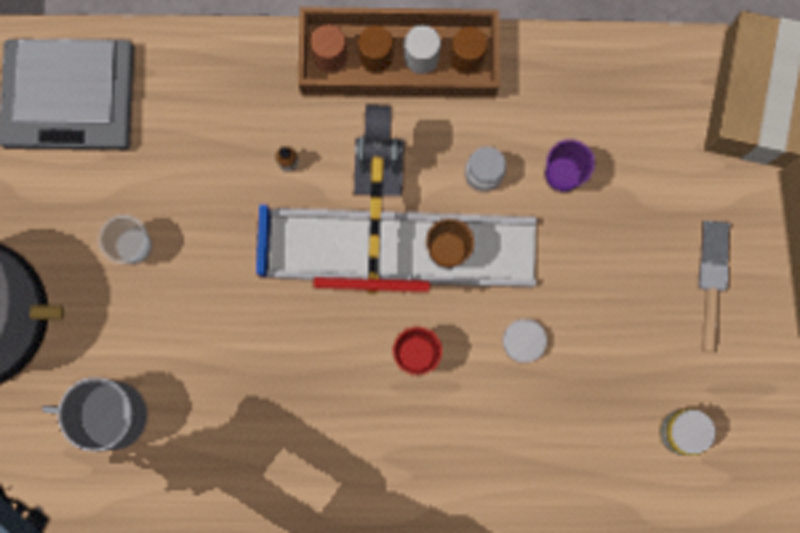

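The scene picture shows the amber jar on the track at about (307,212), the push bar at (346,163), the blue stop at (404,218) and the post at (349,250). In the top crop the jar is at (450,243), which is full-frame (329,191). Look-alikes in the top view: red jar (316,231), purple jar (374,162), clear spare (207,190), and crate jars (283,118), (301,118), (336,118). My choice is the amber one on the track at top (329,191).

```bash
python3 - <<'E'
from h import *
from scipy.optimize import least_squares
out={}
for c in("top","scene"):
    im=cv2.imread(f"pics/{c}0.png"); hsv=cv2.cvtColor(im,cv2.COLOR_BGR2HSV)
    H,S,V=[hsv[...,i].astype(int) for i in range(3)]
    for n,m in(("red",((H<6)|(H>174))&(S>180)&(V>110)),("blue",(abs(H-112)<12)&(S>150)&(V>60)),("amber",(H>6)&(H<17)&(S>190)&(V<170))):
        k,l,st,ce=cv2.connectedComponentsWithStats(m.astype(np.uint8))
        for i in range(1,k):
            if st[i,4]>50:
                pts=np.argwhere(l==i)[:,::-1].astype(np.float32); r=cv2.minAreaRect(pts)
                print(c,n,st[i],np.round(ce[i],1),np.round(cv2.boxPoints(r),1).tolist())
# jar center
f=lambda px: np.array([160+px[0]/2.667,100+px[1]/2.667])
for n,px,z in(("open1",(537,219),.03),("open2",(537,284),.03),("jar rim",(450,242),.102),("red L",(316,283),.175),("red R",(428,287),.175),("stop a",(264,207),.06),("stop b",(262,275),.06)):
    print(n,np.round(atz("top",f(px),z),4))
print("scene jar@.06",atz("scene",(307,212),.057))
print("tri bar",tri([ray("top",f((372,285))),ray("scene",(345,163))]))
E
```

```text
top red [278 205  43   4 136] [299.4 206.4] [[278.0, 205.0], [320.0, 205.0], [320.0, 208.0], [278.0, 208.0]]
top red [310 224  15  16 158] [316.7 232.3] [[307.3999938964844, 229.8000030517578], [321.0, 223.0], [326.79998779296875, 234.60000610351562], [313.20001220703125, 241.39999389648438]]
top blue [257 177   4  26  79] [258.3 189.5] [[257.0, 177.0], [260.0, 177.0], [260.0, 202.0], [257.0, 202.0]]
scene red [317 160  55   6 236] [343.9 162.4] [[316.8999938964844, 161.10000610351562], [371.0, 159.1999969482422], [371.1000061035156, 163.89999389648438], [317.0, 165.6999969482422]]
scene red [309 166  10  15  55] [313.9 172.7] [[307.79998779296875, 169.60000610351562], [316.20001220703125, 165.39999389648438], [321.3999938964844, 175.8000030517578], [313.0, 180.0]]
scene red [313 188  16  10 116] [320.4 192.6] [[313.0, 188.0], [328.0, 188.0], [328.0, 197.0], [313.0, 197.0]]
scene blue [400 199   9  24  75] [403.8 210.3] [[399.0, 199.3000030517578], [402.20001220703125, 198.39999389648438], [408.6000061035156, 221.8000030517578], [405.3999938964844, 222.6999969482422]]
open1 [ 0.6525 -0.1913  0.03  ]
open2 [ 0.5543 -0.1911  0.03  ]
jar rim [ 0.6052 -0.0579  0.102 ]
red L [0.5351 0.1286 0.175 ]
red R [ 0.5315 -0.0252  0.175 ]
stop a [0.66   0.2153 0.06  ]
stop b [0.5589 0.2155 0.06  ]
scene jar@.06 [ 0.60183376 -0.05578921  0.057     ]
tri bar [0.53374429 0.05490519 0.17353454]
```

```bash
cat > plan.py <<'E'
from h import *
L=np.array([.608,.051,0]); HD=.016
lx=np.array([np.cos(HD),-np.sin(HD),0]); ly=np.array([np.sin(HD),np.cos(HD),0]); ez=np.array([0,0,1.])
def W(p): return L+lx*p[0]+ly*p[1]+ez*p[2]
def pose(th):  # tool tilted th forward, closing axis along the lane's y
    z=np.sin(th)*lx-np.cos(th)*ez; return np.column_stack([np.cross(ly,z),ly,z])
def delta(Rt,pt,base=None):
    o=ctrl.get_obs()
    R0,p0=base if base else (quat(o["eef_rot"]).as_matrix(),np.array(o["eef_pos"]))
    return np.round(R0.T@(pt-p0)*1000,1).tolist(),np.round(R.from_matrix(R0.T@Rt).as_rotvec(),3).tolist()
TH=np.radians(40); RP=pose(TH); N=-RP[:,0]
def push(phi,off=42,gap=0):
    a=np.arctan2(75,205)+phi; r=np.hypot(75,205)/1000
    B=W([.130-r*np.cos(a),off/1000,.100+r*np.sin(a)])
    return B-(.020+gap)*N+(.025-ctrl.tip_reach)*RP[:,2]
E
python3 - <<'E'
from plan import *
p=push(0,gap=.06); print("pre",p,delta(RP,p)); 
via=p+[0,0,.08]; print("via",delta(RP,via))
im=cv2.imread("pics/top0.png"); sc=cv2.imread("pics/scene0.png")
P=[W(q) for q in([-.042,-.24,.03],[.042,-.24,.03],[-.052,.16,.06],[.052,.16,.06],[.13,0,.1],[-.075,-.08,.175],[-.075,.08,.175],[0,-.108,.102])]
A=[];
for c,i,(x,y,w,h) in(("top",im,(230,130,160,120)),("scene",sc,(230,140,200,150))):
    s=5 if c=="top" else 4
    k=cv2.resize(i[y:y+h,x:x+w],None,fx=s,fy=s,interpolation=cv2.INTER_CUBIC)
    for u in proj(c,P): cv2.drawMarker(k,tuple(int(v) for v in (u-[x,y]+.5)*s),(0,255,0),1,10,1)
    cv2.imwrite(f"pics/chk_{c}.png",k)
E
```

```text
pre [0.37702839 0.09670124 0.23725799] ([-303.2, -330.9, 167.4], [-0.143, -0.688, -0.394])
via ([-303.2, -330.9, 87.4], [-0.143, -0.688, -0.394])
```

View pics/chk_top.png

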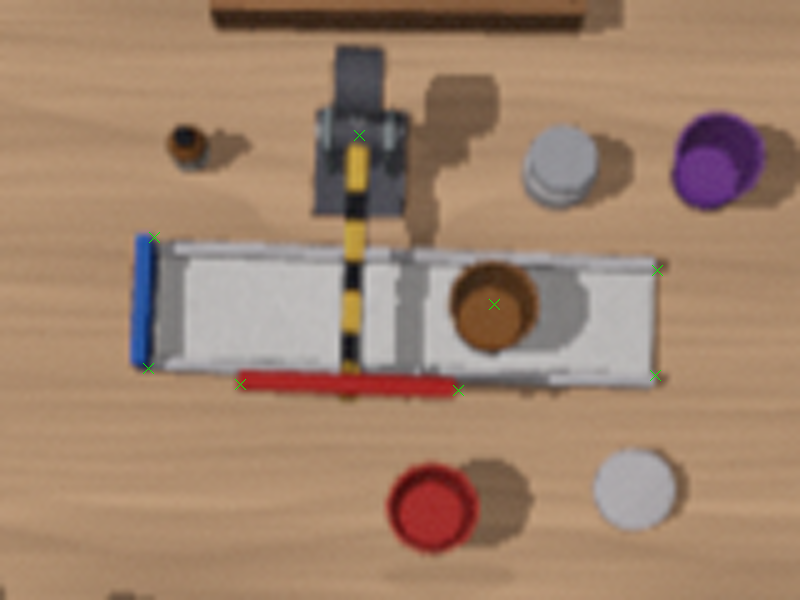

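View pics/chk_scene.png

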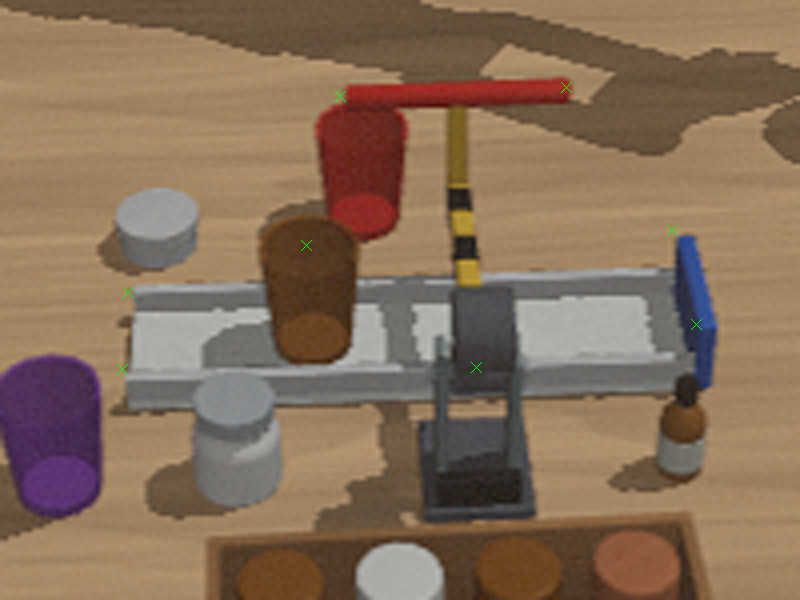

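The crops show the amber jar alone on the track at scene crop (310,290), with the projected lane model agreeing to about 3 mm. The red jar (360,170) and purple jar (50,440) stand off the track. Next I move to the pre-push pose.

```bash
sed -i 's/.608,.051,0/.610,.053,0/;s/HD=.016/HD=.018/' plan.py
python3 -m pendant '[[[0,-60,-65,18,-0.03,-0.14,-0.08],[0,-120,-130,35,-0.06,-0.28,-0.16],[0,-180,-200,50,-0.09,-0.41,-0.24],[0,-180,-200,50,-0.09,-0.41,-0.24],[0,-180,-200,50,-0.09,-0.41,-0.24]]]'
python3 - <<'E'
from plan import *
p=push(0,gap=.06); print(delta(RP,p+[0,0,.06]),delta(RP,p)); print(ctrl.get_obs()["q"])
E
```

```text
time_s: 1.72
eef_pos: [0.2993, 0.3268, 0.3655]
eef_rot: [0.21, 0.087, 0.974, 0.0]
wrist_force: [-0.1, -0.5, 0.4]
opening: 0.302
grasp_force: 0.0
([-82.1, -213.3, 103.2], [-0.05, -0.273, -0.148]) ([-57.5, -215.5, 157.9], [-0.05, -0.273, -0.148])
[ 0.65385798 -0.15213421  2.0545977  -0.34902525  0.94784748 -0.57616665]
```

```bash

python3 -m pendant '[[[0,-20,-40,25,-0.02,-0.1,-0.06],[0,-40,-80,50,-0.04,-0.2,-0.11],[0,-60,-120,75,-0.05,-0.27,-0.15],[0,-80,-160,100,-0.05,-0.27,-0.15],[0,-80,-200,100,-0.05,-0.27,-0.15]]]'
python3 - <<'E'
from plan import *
p=push(0,gap=.06); print(delta(RP,p),delta(RP,push(0,gap=.015))); print(ctrl.get_obs()["q"])
E
```

```text
time_s: 2.13
eef_pos: [0.3726, 0.1567, 0.307]
eef_rot: [0.338, 0.01, 0.941, -0.003]
wrist_force: [-0.2, 0.8, 0.0]
opening: -0.0
grasp_force: 0.0
([38.3, -57.5, 58.8], [-0.002, -0.009, -0.004]) ([-6.7, -57.3, 58.3], [-0.002, -0.009, -0.004])
[ 0.14056056 -0.26444947  2.32380193 -0.25725034  0.41209853 -1.20778337]
```

```bash

python3 -m pendant '[[[0,10,-15,15,0,0,0],[0,20,-30,30,0,-0.01,0],[0,30,-45,45,0,-0.01,0],[0,38,-57,59,0,-0.01,0],[0,38,-57,59,0,-0.01,0]]]'
python3 - <<'E'
from plan import *
o=ctrl.get_obs(); snap("wrist","w1.png");snap("scene","s1.png")
R0,p0=quat(o["eef_rot"]).as_matrix(),np.array(o["eef_pos"])
print(o["q"])
im=cv2.imread("pics/s1.png")[100:300,220:440]; cv2.imwrite("pics/s1c.png",cv2.resize(im,(660,600),interpolation=cv2.INTER_CUBIC))
for ph in(0,.1,.2,.3,.4,.5,.6,.7,.8,.9,1.0,1.1): print(ph,delta(RP,push(ph)))
E
```

```text
time_s: 2.55
eef_pos: [0.3782, 0.1005, 0.2357]
eef_rot: [0.34, 0.011, 0.941, -0.003]
wrist_force: [-0.9, 1.0, -0.0]
opening: 0.0
grasp_force: 0.0
[-0.05441925 -0.1255902   2.40713315  0.12872475  0.16889347 -1.72039845]
0 ([-59.6, -2.2, 0.5], [-0.001, -0.002, -0.006])
0.1 ([-79.0, -2.1, -9.4], [-0.001, -0.002, -0.006])
0.2 ([-99.3, -2.0, -17.4], [-0.001, -0.002, -0.006])
0.3 ([-120.3, -1.9, -23.3], [-0.001, -0.002, -0.006])
0.4 ([-141.8, -1.7, -27.1], [-0.001, -0.002, -0.006])
0.5 ([-163.5, -1.6, -28.7], [-0.001, -0.002, -0.006])
0.6 ([-185.4, -1.5, -28.1], [-0.001, -0.002, -0.006])
0.7 ([-207.0, -1.3, -25.4], [-0.001, -0.002, -0.006])
0.8 ([-228.3, -1.2, -20.5], [-0.001, -0.002, -0.006])
0.9 ([-248.9, -1.1, -13.5], [-0.001, -0.002, -0.006])
1.0 ([-268.8, -1.0, -4.5], [-0.001, -0.002, -0.006])
1.1 ([-287.7, -0.8, 6.5], [-0.001, -0.002, -0.006])
```

View pics/s1c.png

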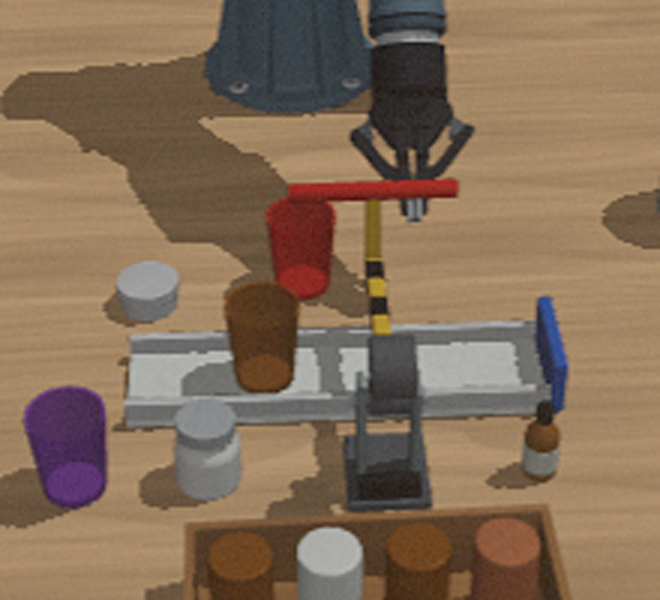

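The wrist view wasn't needed. The scene crop shows the shut fingers at (415,205), under and short of the bar and right of the neck (375,195), so they are well placed. Pushing along the arc.

```bash

python3 -m pendant '[[[0,-30,-2,0,0,0,0],[0,-50,-2,0,0,0,0],[0,-65,-2,-2,0,0,0],[0,-80,-2,-10,0,0,0],[0,-100,-2,-17,0,0,0]]]'
python3 - <<'E'
from plan import *
o=ctrl.get_obs();print(o["q"],o["dq"])
for ph in(.2,.3,.4,.5,.6,.7,.8): print(ph,delta(RP,push(ph)))
E
```

```text
time_s: 3.07
eef_pos: [0.4436, 0.0996, 0.3156]
eef_rot: [0.34, 0.01, 0.94, -0.002]
wrist_force: [-5.2, 0.0, -1.5]
opening: -0.001
grasp_force: 2.2
[-0.04765142 -0.15423031  2.21826495  0.05147345  0.38494102 -1.6382529 ] [ 0.01234738 -0.12484423 -0.44927776 -0.10761728  0.5595708   0.12045752]
0.2 ([-0.1, -1.6, 0.7], [0.0, -0.005, -0.003])
0.3 ([-21.1, -1.5, -5.2], [0.0, -0.005, -0.003])
0.4 ([-42.5, -1.5, -9.1], [0.0, -0.005, -0.003])
0.5 ([-64.3, -1.4, -10.7], [0.0, -0.005, -0.003])
0.6 ([-86.1, -1.3, -10.2], [0.0, -0.005, -0.003])
0.7 ([-107.8, -1.3, -7.6], [0.0, -0.005, -0.003])
0.8 ([-129.0, -1.2, -2.7], [0.0, -0.005, -0.003])
```

Contact force is about 5 N, in the expected direction. Continuing.

```bash

python3 -m pendant '[[[0,-16,0,-4,0,0,0],[0,-32,0,-7,0,0,0],[0,-48,0,-10,0,0,0],[0,-64,0,-11,0,0,0],[0,-80,0,-10,0,0,0]]]'
python3 - <<'E'
from plan import *
o=ctrl.get_obs();print(o["q"])
snap("scene","s2.png")
im=cv2.imread("pics/s2.png"); h=cv2.cvtColor(im,cv2.COLOR_BGR2HSV)
m=(((h[...,0]<6)|(h[...,0]>174))&(h[...,1]>180)&(h[...,2]>110)).astype(np.uint8)
k,l,st,ce=cv2.connectedComponentsWithStats(m); print(st[st[:,4]>40],ce[st[:,4]>40])
for ph in np.arange(0,1.41,.2):
    a=np.arctan2(75,205)+ph; print(round(ph,1),proj("scene",W([.13-.218*np.cos(a),0,.1+.218*np.sin(a)])))
for ph in(.5,.6,.7,.8,.9,1.,1.1): print(ph,delta(RP,push(ph)))
E
```

```text
time_s: 3.48
eef_pos: [0.4996, 0.0984, 0.3768]
eef_rot: [0.343, 0.01, 0.939, -0.003]
wrist_force: [-1.1, -0.2, -0.8]
opening: 0.001
grasp_force: 0.7
[-0.04376718 -0.11578254  2.04484542  0.03324013  0.5135599  -1.61625813]
[[     0      0    640    400 255496]
 [   317    144     60      7    291]
 [   310    166     19     32    197]] [[319.47039093 199.57250994]
 [346.50171821 147.21993127]
 [317.70050761 184.97461929]]
0.0 [[343.73155206 162.95050124]]
0.2 [[344.40562397 155.19520944]]
0.4 [[345.31121699 149.95559597]]
0.6 [[346.43635814 147.66282314]]
0.8 [[347.75693016 148.70677402]]
1.0 [[349.23365875 153.38284238]]
1.2 [[350.81012162 161.82573858]]
1.4 [[352.41284638 173.93977171]]
0.5 ([21.8, -1.2, 0.8], [-0.001, 0.007, -0.004])
0.6 ([-0.0, -1.1, 1.6], [-0.001, 0.007, -0.004])
0.7 ([-21.7, -1.0, 4.5], [-0.001, 0.007, -0.004])
0.8 ([-42.9, -0.9, 9.6], [-0.001, 0.007, -0.004])
0.9 ([-63.5, -0.8, 16.8], [-0.001, 0.007, -0.004])
1.0 ([-83.3, -0.8, 26.0], [-0.001, 0.007, -0.004])
1.1 ([-102.0, -0.7, 37.1], [-0.001, 0.007, -0.004])
```

The bar is at the phi = 0.6 position. Pushing on to about 1.05, past the balance point.

```bash

python3 -m pendant '[[[0,-16,0,3,0,0,0],[0,-32,0,7,0,0,0],[0,-46,0,11,0,0,0],[0,-60,0,16,0,0,0],[0,-74,0,22,0,0,0]]]'
python3 -m pendant '[[[0,-10,0,6,0,0,0],[0,-18,0,11,0,0,0],[0,-18,0,11,0,0,0],[0,-18,0,11,0,0,0],[0,-18,0,11,0,0,0]]]'
python3 - <<'E'
from plan import *
snap("scene","s3.png")
h=cv2.cvtColor(cv2.imread("pics/s3.png"),cv2.COLOR_BGR2HSV)
m=(((h[...,0]<6)|(h[...,0]>174))&(h[...,1]>180)&(h[...,2]>110)).astype(np.uint8)
k,l,st,ce=cv2.connectedComponentsWithStats(m); print(st[st[:,4]>40])
print(ctrl.get_obs()["eef_pos"])
E
```

```text
time_s: 3.95
eef_pos: [0.5705, 0.0968, 0.4068]
eef_rot: [0.343, 0.01, 0.939, -0.003]
wrist_force: [0.1, -0.6, -0.5]
opening: 0.003
grasp_force: 0.1
time_s: 4.37
eef_pos: [0.5906, 0.0957, 0.4081]
eef_rot: [0.341, 0.01, 0.94, -0.002]
wrist_force: [-1.0, -0.0, -0.2]
opening: 0.002
grasp_force: 0.0
[[     0      0    640    400 255426]
 [   310    165     77     33    563]]
[0.59057536 0.0955675  0.40805301]
```

```bash

python3 -m pendant '[[[0.4,0,0,-35,0,0,0],[0.4,0,0,-70,0,0,0],[0.4,0,-30,-100,0,0,0],[0.4,0,-70,-100,0,0,0],[0.4,0,-110,-100,0,0,0]]]'
cat >> plan.py <<'E'
t=np.radians(20); zt=np.sin(t)*ly-np.cos(t)*ez; RJ=np.column_stack([np.cross(lx,zt),lx,zt])
def jt(y,z=.032): return W([0,y,z])-ctrl.tip_reach*zt
E
python3 - <<'E'
from plan import *
snap("scene","s4.png");im=cv2.imread("pics/s4.png")[60:300,200:460]; cv2.imwrite("pics/s4c.png",cv2.resize(im,(650,600),interpolation=cv2.INTER_CUBIC))
print(ctrl.get_obs()["q"],delta(RJ,jt(-.2,.2)),jt(-.2,.2))
E
```

```text
time_s: 4.83
eef_pos: [0.5235, -0.0132, 0.4875]
eef_rot: [0.344, 0.008, 0.939, -0.003]
wrist_force: [0.8, 0.6, -1.1]
opening: 0.403
grasp_force: 0.0
[-0.31867831 -0.1995078   1.88843419  0.26354314  0.78955574 -1.98728848] ([14.2, -183.4, 150.1], [0.283, 0.822, 1.6]) [ 0.60533274 -0.20626429  0.3629427 ]
```

View pics/s4c.png

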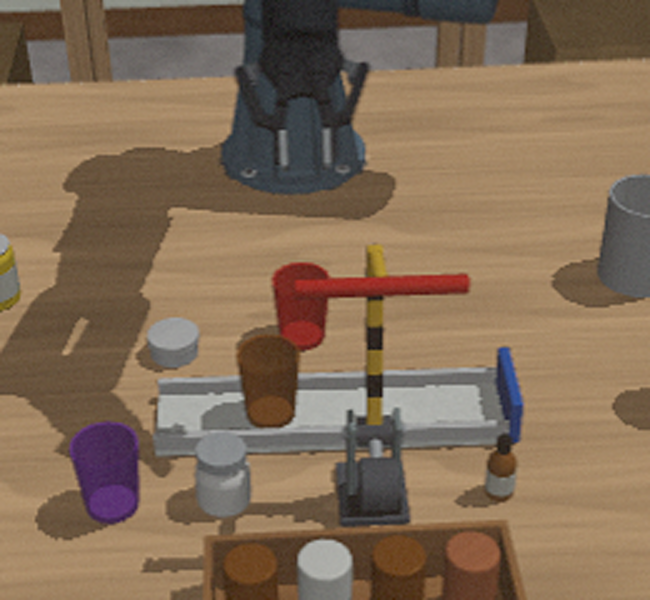

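The scene crop shows the barrier fully raised, with the bar at (382,285) and the weight down at (380,485). The jar is still at (268,380) and the bystanders have not moved. Now I reorient the tool and move behind the jar.

```bash

python3 -m pendant '[[[0.4,0,-40,10,0.02,0.05,0.11],[0.4,0,-80,20,0.04,0.11,0.21],[0.4,0,-110,30,0.06,0.17,0.32],[0.4,5,-130,40,0.08,0.22,0.43],[0.4,5,-150,50,0.1,0.28,0.54]]]'
python3 - <<'E'
from plan import *
print(ctrl.get_obs()["q"],delta(RJ,jt(-.2,.2)))
E
```

```text
time_s: 5.3
eef_pos: [0.5491, -0.1655, 0.4417]
eef_rot: [0.195, 0.28, 0.939, 0.044]
wrist_force: [-0.2, 0.1, 0.2]
opening: 0.402
grasp_force: 0.0
[-0.54638313  0.03092527  1.71904238  0.20983361  1.04039162 -1.612782  ] ([-38.4, -20.7, 95.5], [0.18, 0.537, 1.055])
```

```bash

python3 -m pendant '[[[0.4,-5,-5,10,0.018,0.053,0.105],[0.4,-10,-8,20,0.036,0.107,0.21],[0.4,-15,-12,30,0.054,0.16,0.315],[0.4,-20,-15,40,0.07,0.21,0.42],[0.4,-25,-18,50,0.09,0.268,0.527]]]'
python3 - <<'E'
from plan import *
print(ctrl.get_obs()["q"],delta(RJ,jt(-.2,.2)))
E
```

```text
time_s: 5.72
eef_pos: [0.5798, -0.1939, 0.4014]
eef_rot: [0.039, 0.513, 0.853, 0.087]
wrist_force: [-0.2, 0.4, 0.3]
opening: 0.403
grasp_force: 0.0
[-0.55924055  0.2305102   1.56029934  0.18381509  1.28017872 -1.09384892] ([-23.9, 9.2, 40.4], [0.09, 0.27, 0.53])
```

```bash

python3 -m pendant '[[[0.4,-5,2,8,0.018,0.053,0.105],[0.4,-10,4,16,0.036,0.107,0.21],[0.4,-15,6,24,0.054,0.16,0.315],[0.4,-20,8,32,0.07,0.21,0.42],[0.4,-24,9,40,0.09,0.27,0.53]]]'
python3 - <<'E'
from plan import *
print(ctrl.get_obs()["q"],delta(RJ,jt(-.2,.2)),"down",delta(RJ,jt(-.2)))
E
```

```text
time_s: 6.13
eef_pos: [0.6056, -0.2062, 0.3635]
eef_rot: [-0.121, 0.702, 0.691, 0.124]
wrist_force: [0.4, 1.0, -0.1]
opening: 0.4
grasp_force: 0.0
[-0.58067618  0.40192643  1.43199995  0.29331185  1.50231168 -0.61332932] ([-0.2, -0.2, 0.5], [-0.0, 0.001, 0.002]) down ([-57.6, -0.3, 158.5], [-0.0, 0.001, 0.002])
```

```bash

python3 -m pendant '[[[0.4,-12,0,33,0,0,0],[0.4,-25,0,68,0,0,0],[0.4,-38,0,104,0,0,0],[0.4,-48,0,132,0,0,0],[0.4,-53,0,146,0,0,0]]]'
python3 - <<'E'
from plan import *
for c in("scene","top"):
    snap(c,c+"5.png")
im=cv2.imread("pics/scene5.png")[120:270,200:420]; cv2.imwrite("pics/s5c.png",cv2.resize(im,(792,540),interpolation=cv2.INTER_CUBIC))
print(delta(RJ,jt(-.2)),delta(RJ,jt(-.15)),delta(RJ,jt(.08)))
E
```

```text
time_s: 6.55
eef_pos: [0.6041, -0.2055, 0.2039]
eef_rot: [-0.123, 0.701, 0.692, 0.123]
wrist_force: [-1.0, 0.3, -0.2]
opening: 0.397
grasp_force: 0.0
([-4.1, 0.7, 9.7], [-0.004, -0.001, 0.005]) ([42.9, 1.0, 26.9], [-0.004, -0.001, 0.005]) ([259.0, 2.5, 105.7], [-0.004, -0.001, 0.005])
```

View pics/s5c.png

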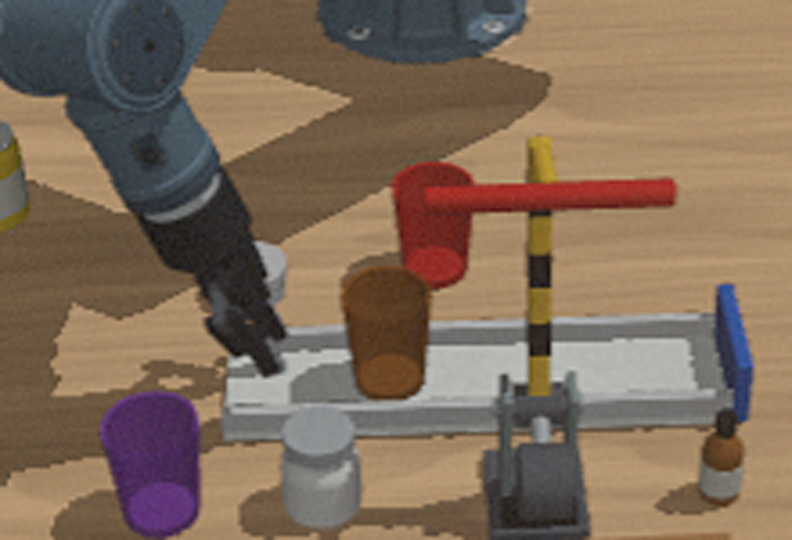

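The scene crop shows the fingertips at (270,365) on the deck behind the jar (385,330), with clear space around. Lowering a little more and starting the push.

```bash

python3 -m pendant '[[[0.4,-4,1,10,0,0,0],[0.4,8,1,14,0,0,0],[0.4,20,1,18,0,0,0],[0.4,32,1,23,0,0,0],[0.4,42,1,26,0,0,0]]]'
python3 -m pendant '[[[0.4,9,0,3,0,0,0],[0.4,19,0,7,0,0,0],[0.4,28,0,10,0,0,0],[0.4,38,0,14,0,0,0],[0.4,47,0,17,0,0,0]]]'
python3 - <<'E'
from plan import *
snap("scene","s6.png"); im=cv2.imread("pics/s6.png")[120:270,200:420]; cv2.imwrite("pics/s6c.png",cv2.resize(im,(792,540),interpolation=cv2.INTER_CUBIC))
print(delta(RJ,jt(-.1)),delta(RJ,jt(.08)))
E
```

```text
time_s: 7.07
eef_pos: [0.608, -0.1565, 0.1998]
eef_rot: [-0.119, 0.7, 0.693, 0.124]
wrist_force: [0.8, -0.1, -0.8]
opening: 0.399
grasp_force: 0.0
time_s: 7.48
eef_pos: [0.6085, -0.1077, 0.1989]
eef_rot: [-0.119, 0.7, 0.693, 0.124]
wrist_force: [-0.4, -2.1, 0.3]
opening: 0.396
grasp_force: 1.2
([-1.6, -1.1, 3.4], [0.001, 0.001, 0.008]) ([167.6, 0.2, 64.7], [0.001, 0.001, 0.008])
```

View pics/s6c.png

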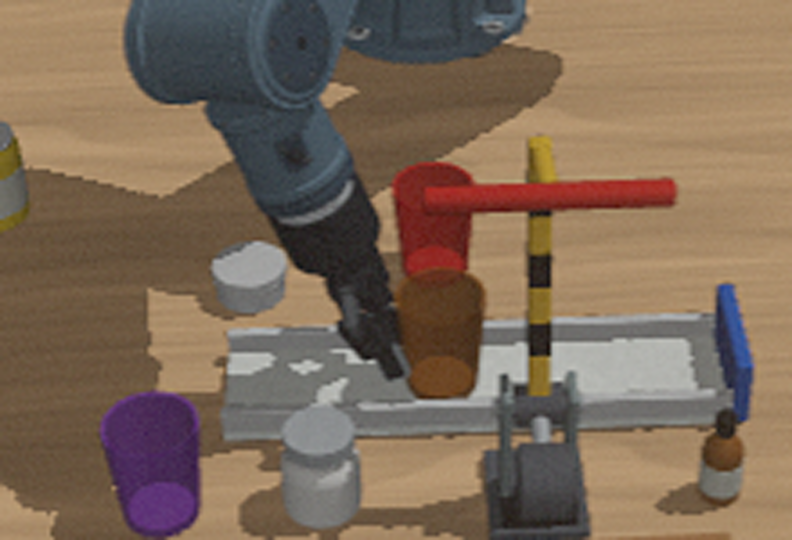

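The jar is sliding upright, now at (440,335) with the fingers low behind it. Continuing.

```bash

for i in 1; do
python3 -m pendant '[[[0.4,9,0,4,0,0,0],[0.4,19,0,8,0,0,0],[0.4,28,0,12,0,0,0],[0.4,38,0,16,0,0,0],[0.4,47,0,19,0,0,0]]]'
python3 -m pendant '[[[0.4,9,0,3,0,0,0],[0.4,19,0,7,0,0,0],[0.4,28,0,10,0,0,0],[0.4,38,0,14,0,0,0],[0.4,47,0,17,0,0,0]]]'
python3 -m pendant '[[[0.4,9,0,3,0,0,0],[0.4,19,0,7,0,0,0],[0.4,28,0,10,0,0,0],[0.4,38,0,14,0,0,0],[0.4,42,0,15,0,0,0]]]'
done
python3 - <<'E'
from plan import *
snap("scene","s7.png"); im=cv2.imread("pics/s7.png")[120:270,240:460]; cv2.imwrite("pics/s7c.png",cv2.resize(im,(792,540),interpolation=cv2.INTER_CUBIC))
print(delta(RJ,jt(.05)),delta(RJ,jt(.08)))
E
```

```text
time_s: 7.95
eef_pos: [0.6087, -0.0567, 0.1964]
eef_rot: [-0.12, 0.7, 0.693, 0.124]
wrist_force: [-0.7, -1.2, 0.8]
opening: 0.401
grasp_force: 1.1
time_s: 8.37
eef_pos: [0.6093, -0.0067, 0.1965]
eef_rot: [-0.12, 0.7, 0.693, 0.124]
wrist_force: [-0.6, -2.8, -0.3]
opening: 0.398
grasp_force: 0.9
time_s: 8.78
eef_pos: [0.6097, 0.0384, 0.1967]
eef_rot: [-0.12, 0.7, 0.693, 0.124]
wrist_force: [-0.3, -1.2, 0.5]
opening: 0.397
grasp_force: 0.7
([4.2, 0.1, 3.4], [0.001, 0.002, 0.009]) ([32.4, 0.3, 13.6], [0.001, 0.002, 0.009])
```

View pics/s7c.png

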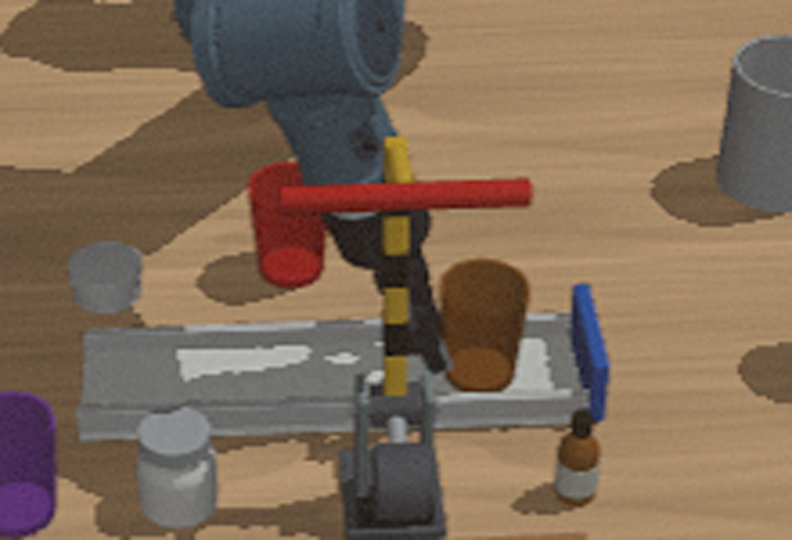

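The jar is upright at (482,325), past the barrier, with roughly 40 mm left to the blue stop (590,350). Slow final approach with force checks.

```bash

python3 -m pendant '[[[0.4,6,0,2,0,0,0],[0.4,12,0,4,0,0,0],[0.4,18,0,7,0,0,0],[0.4,23,0,9,0,0,0],[0.4,27,0,10,0,0,0]]]'
python3 -m pendant '[[[0.4,2,0,1,0,0,0],[0.4,5,0,2,0,0,0],[0.4,7,0,3,0,0,0],[0.4,7,0,3,0,0,0],[0.4,7,0,3,0,0,0]]]'
python3 - <<'E'
from plan import *
print(delta(RJ,jt(.08)), ctrl.get_obs()["wrist_force"])
E
```

```text
time_s: 9.25
eef_pos: [0.6103, 0.066, 0.1966]
eef_rot: [-0.12, 0.7, 0.693, 0.124]
wrist_force: [-0.6, -1.8, -0.7]
opening: 0.402
grasp_force: 0.8
time_s: 9.67
eef_pos: [0.6104, 0.0732, 0.1961]
eef_rot: [-0.12, 0.7, 0.693, 0.124]
wrist_force: [0.3, -0.9, 0.7]
opening: 0.4
grasp_force: 0.3
([0.0, -0.0, 1.3], [0.002, 0.002, 0.007]) [ 0.29833825 -0.89911016  0.66023414]
```

```bash

python3 -m pendant '[[[0.4,1,0,0.4,0,0,0],[0.4,2,0,0.7,0,0,0],[0.4,3,0,1,0,0,0],[0.4,4,0,1.4,0,0,0],[0.4,4,0,1.4,0,0,0]]]'
python3 -m pendant '[[[0.4,1,0,0.4,0,0,0],[0.4,2,0,0.7,0,0,0],[0.4,3,0,1,0,0,0],[0.4,3,0,1,0,0,0],[0.4,3,0,1,0,0,0]]]'
```

```text
time_s: 10.08
eef_pos: [0.6104, 0.0775, 0.1962]
eef_rot: [-0.12, 0.7, 0.693, 0.124]
wrist_force: [0.2, -1.9, 0.6]
opening: 0.399
grasp_force: 0.8
time_s: 10.5
eef_pos: [0.6104, 0.0807, 0.1962]
eef_rot: [-0.12, 0.7, 0.693, 0.124]
wrist_force: [0.7, -1.2, 0.6]
opening: 0.398
grasp_force: 0.5
```

```bash

python3 -m pendant '[[[0.4,1,0,0.4,0,0,0],[0.4,2,0,0.7,0,0,0],[0.4,3,0,1,0,0,0],[0.4,3,0,1,0,0,0],[0.4,3,0,1,0,0,0]]]' | grep force
python3 -m pendant '[[[0.4,1,0,0.4,0,0,0],[0.4,2,0,0.7,0,0,0],[0.4,2,0,0.7,0,0,0],[0.4,2,0,0.7,0,0,0]]]'
python3 - <<'E'
from plan import *
snap("scene","s8.png"); im=cv2.imread("pics/s8.png")[150:260,320:440]; cv2.imwrite("pics/s8c.png",cv2.resize(im,(600,550),interpolation=cv2.INTER_CUBIC))
print(delta(RJ,jt(.09)))
h=cv2.cvtColor(cv2.imread("pics/s8.png"),cv2.COLOR_BGR2HSV).astype(int)
for r in range(196,228,4):
    print(r," ".join(f"{a[0]},{a[1]},{a[2]}" for a in h[r,378:412:2]))
E
```

```text
wrist_force: [-0.1, -0.6, 0.7]
grasp_force: 0.4
time_s: 11.25
eef_pos: [0.6105, 0.0858, 0.1963]
eef_rot: [-0.12, 0.7, 0.693, 0.124]
wrist_force: [-0.3, -1.7, -1.0]
opening: 0.397
grasp_force: 0.8
([-2.4, 0.1, 0.6], [0.002, 0.002, 0.008])
196 16,104,164 14,183,106 14,166,97 14,165,94 13,163,91 13,181,86 16,167,90 14,163,91 13,154,86 14,168,85 13,153,85 14,159,80 16,139,128 16,98,171 16,99,170 17,98,170 16,94,173
200 16,106,151 13,180,105 15,180,92 15,157,96 15,169,92 14,166,92 13,153,90 16,165,88 14,165,88 15,157,83 12,153,80 12,144,69 13,149,77 17,117,157 16,93,175 15,90,175 15,94,174
204 18,118,119 13,185,77 14,180,88 15,172,95 15,159,90 13,141,92 15,167,90 15,173,87 13,156,88 13,147,87 12,136,77 15,158,76 14,201,71 112,99,142 15,107,172 17,101,170 16,97,171
208 16,75,51 14,170,81 14,176,84 14,165,85 15,152,84 14,174,82 14,171,79 14,168,79 14,166,77 14,159,80 16,198,71 13,183,64 121,71,90 111,176,148 12,57,148 17,99,167 15,95,169
212 6,30,43 14,167,78 14,183,85 13,156,85 12,175,80 14,163,80 15,179,81 12,164,81 14,163,80 15,151,76 13,147,71 15,171,73 113,132,95 111,157,148 114,97,139 17,101,169 16,97,163
216 8,33,61 14,30,95 14,179,80 13,157,94 14,173,106 14,184,108 12,160,105 14,189,96 13,162,77 15,161,73 14,149,72 14,129,69 123,82,62 112,156,136 111,162,151 12,62,152 16,95,172
220 19,55,51 10,13,57 13,84,100 14,180,106 15,168,109 16,173,109 15,184,108 13,187,108 15,179,107 14,193,107 16,160,78 159,32,56 123,75,65 115,141,94 110,172,145 112,102,140 17,110,167
224 30,6,122 11,95,78 13,169,86 15,183,106 14,172,107 15,208,103 13,174,110 13,167,110 13,170,108 14,175,109 15,133,86 75,5,97 114,97,66 115,127,76 114,133,98 112,115,100 16,103,168
```

```bash

python3 -m pendant '[[[0.4,1,0,0.4,0,0,0],[0.4,2,0,0.7,0,0,0],[0.4,2,0,0.7,0,0,0],[0.4,2,0,0.7,0,0,0]]]' | grep -E "pos|force"
python3 -m pendant '[[[0.4,1,0,0.4,0,0,0],[0.4,2,0,0.7,0,0,0],[0.4,2,0,0.7,0,0,0],[0.4,2,0,0.7,0,0,0]]]'| grep -E "pos|force"
python3 - <<'E'
from plan import *
snap("scene","s9.png")
h=cv2.cvtColor(cv2.imread("pics/s9.png"),cv2.COLOR_BGR2HSV).astype(int)
m=(h[...,0]>9)&(h[...,0]<19)&(h[...,1]>140)&(h[...,2]<125)
for r in(196,200): print(r,np.where(m[r,360:430])[0]+360)
for yy in(.11,.115,.12,.124): print(yy,proj("scene",[W([0,yy-.036,.102]),W([0,yy+.036,.102])]).round(1).tolist())
E
```

```text
eef_pos: [0.6106, 0.0869, 0.1964]
wrist_force: [-0.4, -7.8, 0.5]
grasp_force: 3.7
eef_pos: [0.6107, 0.0876, 0.1965]
wrist_force: [-3.8, -15.1, 3.5]
grasp_force: 6.9
196 [380 381 382 383 384 385 386 387 388 389 390 391 392 393 394 395 396 397
 398 399 400 401]
200 [379 380 381 382 383 384 385 386 387 388 389 390 391 392 393 394 395 396
 397 398 403]
0.11 [[371.8, 198.7], [397.5, 197.7]]
0.115 [[373.6, 198.6], [399.3, 197.6]]
0.12 [[375.4, 198.5], [401.1, 197.5]]
0.124 [[376.8, 198.5], [402.5, 197.5]]
```

The force rose to 15 N with almost no motion, so the jar is against the stop. Backing off, then up.

```bash

python3 -m pendant '[[[0.4,-4,0,-1.4,0,0,0],[0.4,-12,0,-4.4,0,0,0],[0.4,-25,0,-9,0,0,0],[0.4,-40,0,-15,0,0,0],[0.4,-55,0,-20,0,0,0]]]' | grep -E "pos|force"
python3 -m pendant '[[[0.4,0,0,-30,0,0,0],[0.4,0,0,-65,0,0,0],[0.4,0,0,-100,0,0,0],[0.4,0,0,-135,0,0,0],[0.4,0,0,-165,0,0,0]]]'| grep -E "pos|force"
python3 -m pendant '[[[0.4,0,-35,0,0,0,0],[0.4,0,-70,0,0,0,0],[0.4,0,-100,0,0,0,0],[0.4,0,-120,0,0,0,0],[0.4,0,-120,0,0,0,0]]]'| grep -E "pos|force"
python3 - <<'E'
from plan import *
a=snap("scene","s10.png"); b=snap("top","t10.png")
A=cv2.resize(a[140:280,230:430],(800,560))[:, :, ::-1]; B=cv2.resize(b[130:250,230:390],(720,540))[:, :, ::-1]
A=cv2.resize(a[130:270,230:430],(420,294),interpolation=cv2.INTER_CUBIC); B=cv2.resize(b[120:260,190:390],(420,294),interpolation=cv2.INTER_CUBIC)
C=np.vstack([A,B]); cv2.imwrite("pics/fin.png",C[:,:,::-1])
E
```

```text
eef_pos: [0.6099, 0.0306, 0.1967]
wrist_force: [0.7, -0.2, 0.6]
grasp_force: 0.0
eef_pos: [0.6086, -0.026, 0.3542]
wrist_force: [-0.3, 0.1, 0.6]
grasp_force: 0.0
eef_pos: [0.4855, -0.0231, 0.3507]
wrist_force: [-0.0, 0.4, 0.1]
grasp_force: 0.0
```

View pics/fin.png

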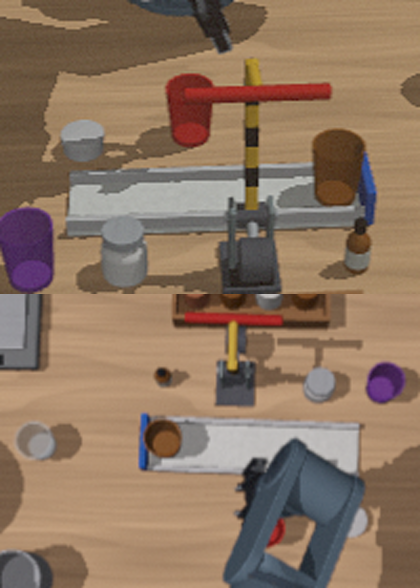

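The final view shows the jar upright against the blue stop, at (340,165) in the scene half and (163,438) in the top half. The barrier is up, the bystanders have not moved and the gripper is clear.

```bash
python3 -c "
from bench import ctrl
print(ctrl.hand_in())"
```

```text
the job is handed in; nothing more can be done
None
```

The job is handed in: the barrier stays raised on its own, the amber jar stands upright on the track against the blue end stop, and the other things on the table look unmoved in the last pictures.

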